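# Hang the draining tray on both spring hooks of the bench stand

### The arm

A 7-joint arm with a two-finger parallel gripper is mounted at the origin on a cart in front of the work surface, level with it; the furniture and walls round the work are solid. World frame = base frame: x ahead of the robot, y to its left, z up, the work surface at z = 0. Lengths are in m, angles in rad, forces in N, time in s.
With the tool pointing down it reaches from about 0.425 to 1.025 m from the base axis. Payload 9.4 kg.
Tool frame: the origin (TCP) lies midway between the tips of the shut fingers; the grasp point (between the pads) lies 19 mm behind it (robot.hold_point_z is the distance from the TCP to the grasp point, in m); z points along the fingers, x is the direction in which the jaws open and shut, and the axes are right-handed (so a half turn about z gives the same grasp; the last joint's range is limited). The gripper opens to 85 mm and grips with 20 to 120 N. Pads are 22 mm wide; open, the fingers measure 114 mm over their backs; the gripper's body (76 mm by 85 mm) begins 54 mm behind the grasp point. The pads swing forward as they close: fully open they stand 13 mm farther back than shut.
Start: joints at [-1.409, 0.599, -0.003, 1.599, 0.002, 0.943, -0.08], TCP at [0.171, 0.704, 0.231] pointing down, gripper open.
Joint ranges: [-2.57, 2.57], [-0.35, 1.97], [-1.29, 1.29], [0.11, 2.56], [-1.05, 4.19], [0.11, 1.86], [-2.63, 2.63]. Speed limits (rad/s): [2.22, 2.22, 3.01, 3.01, 3.14, 3.14, 3.14].

### API

Orientations are given as a unit quaternion [x, y, z, w].
In Python, from cell import robot gives the robot as it stands.
- The arm moves only by the shell command python3 -m inch 'ROWS' [OPENING] [FORCE]. ROWS is JSON, a list of rows, each a list of 4 numbers: the shift along the tool's x, y, z in units of 0.02 m (1.0 is 0.02 m), then the turn about the tool's z in units of 0.12 rad (1.0 is 0.12 rad). In form: [[dx, dy, dz, roll], ...]. A call has exactly 5 rows; each row shifts and turns the commanded pose from where the row before left it, along the tool's axes as they then stand; what a row does not reach is not made up. A row lasts 1/8 s, in which the tool goes at most 62.5 mm and 10.7 degrees, less where a joint would pass 70% of its speed; a pose out of reach is approached as far as the arm can. A call with a number of a shift or a turn outside -1 to 1 is refused whole. A call with a gripper value outside its range is refused whole. OPENING is the opening, from -1 (shut) to 1 (fully open), so that 0 is half open, set as the call begins (- or left out, the last holds). The fingers move at their own pace and stop on an object; FORCE is the grip in N (left out, the last holds). Time passes only in rows, so rows that do not move let the fingers close, or fill a call up. It gives the time, the measured TCP pose, the force and the opening at its end, in the units of the state.
- robot.state(): the state, without advancing time (a new reading comes with each control period).
- robot.get_image(name): name is "side" or "top" or "wrist"; returns the picture (400x640x3 uint8, blue, green, red); there is no depth.
- robot.camera_model(name): a dict with "intrinsics" (3x3 intrinsics, pixels), "k1" (the pictures are not rectified: a ray, as slopes to the right and down, at radius r is drawn at 1 + k1 r^2 times it, then the intrinsics apply), "rvec" (rotation vector, rad) and "tvec" (3), from world to camera coordinates, as OpenCV has them. Camera axes: x right, y down, z forward; pixel columns grow to the right and rows downward; lengths in m; the calibration is good to about 2 mm. A picture is of the moment at which its call begins: read the wrist's pose just before it. camera_model takes no time and is no camera call; for the wrist camera it gives the pose at the moment of the call.
- robot.job_done(): hands the job in, once; it reports no verdict.
Trained networks look in the newest picture that a camera, given by its name, has taken for a name from the list of things; names that differ only in an ending like _2 or _b are one class to them, and where a whole thing is asked for, a point or a joint stands for the part that bears it (a point fixed in the world has none). Each returns a list of dicts, best first, with "conf" (0 to 1); they miss things now and then, are a little off and sometimes report something else, mostly with a low value. They report only what shows in the picture. A call takes as long as a camera call.
- robot.cut_out(camera, name): "region" (400x640 bool, what is visible of it) and "box" ([left, top, right, bottom] in pixels, round what is visible of it).
The state is a dict: "time_s": time; "q": joint angles; "qvel": joint speeds; "joint_efforts": joint torques, N m; "eef_pos": TCP position; "tool_rot": TCP orientation; "contact_force": force on the tool from outside, world axes, zero at the start; "moment": the same for the moment, N m; "grip_width": finger opening in m.
Only numpy, scipy, OpenCV 4.12 (cv2) and the standard library are available. Lean on these libraries where they do the work, as an engineer would, in place of code of your own. Each camera call takes 0.05 s, during which the arm holds its last target. There are 200 camera calls.

### The job

Pick up the wide draining tray by its grip bar and hang it by its rear rod on the two sprung hooks of the white bench stand, pressing gently until the rod has snapped fully home in both hooks. Make sure that both ends are home while you still hold it, then let go without dropping it, and leave the other things on the bench alone.

Things in the scene. Friction and masses are not known exactly. Their poses are not given: they have to be found in the camera images.
- tray: the draining tray: plain aluminium trough 70 x 236 x 22 mm (x, y, z) with white pegs and two 5 mm end plates at y = +-119 mm, which carry a grip bar on top (126 mm high) and a hanging rod behind; 0.21 to 0.33 kg. Origin: centre of its underside, on the bench at the start. x points to the rear (rod side), y along its width, z up. Two rubber bumpers 12 mm above its underside reach back to x = +77 mm, so they must come down in front of the board.
- grip (a point): centre of the tray's grip bar, a level flat-sided bar 12 mm thick (x), 22 mm high, 236 mm long (along y), to be gripped across its thickness from above; 115 mm above the tray's underside; axes as the tray's. Free space below the bar 80 mm.
- rod (a point): middle of the tray's hanging rod, a round steel rod 8 mm thick along y, 236 mm free length between the end plates; 65 mm behind and 40 mm below the centre of the grip bar; axes as the tray's
- stand: the bench stand, fixed: steel base plate 150 x 270 x 10 mm with an upright white board 270 mm wide, 195 mm high, whose front face is at x = +79 mm. Origin on the bench below the place where the hung tray's grip bar comes to lie; x points to the board, y along its width, z up. A steel bar with the two hooks, 200 mm long, is clamped to the front of the board.
- hooks_middle (a point): point fixed to the stand's board, 100 mm above the bench, straight BELOW the place half-way between the hooks where the middle of the seated rod belongs. The hook bar is clamped so that the seated rod lies anywhere from 10 to 70 mm above this point; no reading shows how much: find it by touch. Axes as the stand's. Seated, the tray hangs near level, its bumpers on the board.
- hook_left (a point): as hooks_middle, below the hook at the stand's y = +80 mm: 18 mm wide, open upward, its slot 11 to 12 mm wide for the 8 mm rod, between the bar behind and a sprung grey roller in front (yields towards -x). The rod, lowered from above, meets the roller 10 to 16 mm above home, must be pushed past it (the tray's own weight is not enough), snaps below it and stops hard on the hook.
- hook_right (a point): the same for the equal hook at the stand's y = -80 mm. Getting past a roller takes some 3 to 8 N a hook; one end can snap in before the other. The contact forces between tray and stand, springs included, must not add up to more than 40 N: press down with no more than 15 to 20 N.
- pin_left (a joint): brass pin standing up 6 mm from the seat of the hook at the stand's y = +80 mm (5 mm thick, weak spring, under 0.5 N): 0 up, m, grows as the rod pushes it down, about 0.006 with the rod fully home
- pin_right (a joint): the same pin in the hook at the stand's y = -80 mm
- lying_marker: bystander: black marker pen 15 x 134 mm, lying along x between tray and stand; origin at one end
- small_bottle: bystander: small white bottle with a blue cap, 42 x 42 x 80 mm; origin under its centre
- brown_bottle: bystander: brown bottle with a black cap, 48 x 48 x 93 mm; origin under its centre
- tape_roll: bystander: roll of tape, 72 mm wide, 19 mm high; origin under its centre

How it is judged:
By the outcome, as a careful person would: the job done as asked, in the order asked, and still so for the second after the job is handed in, with the robot touching nothing.
It also fails if it takes over 59 s, if anything falls off the work surface, if the arm or the gripper's body presses on something with over 40 N, if the wrist force passes 120 N, or if a joint passes its speed limit or range.

## Working session

There is one attempt and no reset: what is moved stays moved. The work goes in short steps, Python scripts to look and compute and a shell command to move; the robot and the scene stay as the last step left them, time stands still between calls to the robot, and variables do not carry over. Pictures are saved under pics/ and viewed, about 8 in all and at most 12, crops included, and the job is handed in when it is done.

```bash
mkdir -p pics; ls; python3 - <<'E'
from cell import robot
import cv2,numpy as np
s=robot.state();print(s)
for n in ("top","side"):
    im=robot.get_image(n);cv2.imwrite(f"pics/{n}0.png",im)
    m=robot.camera_model(n);print(n,m)
    for t in ("tray","stand","lying_marker","hooks_middle"):
        try:
            for d in robot.cut_out(n,t)[:2]:print(t,d["conf"],d["box"])
        except Exception as e:print(t,e)
E
```

```text
pics
{'time_s': 0.0, 'q': array([-1.40870397,  0.60017137, -0.00256272,  1.60013507,  0.0018065 ,
        0.94289985, -0.07981467]), 'qvel': array([-6.75460887e-04, -3.67373076e-04, -3.85204763e-04, -3.38099476e-04,
        1.21324123e-03, -1.07857028e-03,  1.19359914e-05]), 'joint_efforts': array([ 1.40986995e-04, -7.76457667e+01,  1.56510338e+00, -2.58010232e+01,
        1.23609471e-02,  9.08036105e-03, -7.98434002e-06]), 'eef_pos': array([0.17137725, 0.70396168, 0.23038142]), 'tool_rot': array([ 7.86278156e-01,  6.17872165e-01, -5.87417280e-04,  5.51440271e-04]), 'contact_force': array([-0.86370211, -0.66111139, -0.01468008]), 'moment': array([ 0.05570442, -0.02341378,  0.01907443]), 'grip_width': 0.08522158007386085}
top {'intrinsics': array([[454.80267856,   0.        , 314.10906058],
       [  0.        , 454.80267856, 200.28204848],
       [  0.        ,   0.        ,   1.        ]]), 'k1': -0.06174200244057557, 'rvec': array([ 2.11778397, -2.1588092 ,  0.17470841]), 'tvec': array([0.10741973, 0.56477708, 1.15921142])}
tray 0.86 [224.9, 188.6, 330.3, 238.6]
tray 0.66 [382.3, 172.1, 508.0, 235.8]
stand 0.61 [382.9, 172.4, 512.1, 238.5]
lying_marker 0.49 [344.8, 197.3, 354.9, 244.4]
hooks_middle 0.95 [383.1, 177.0, 511.1, 236.0]
side {'intrinsics': array([[393.08971955,   0.        , 321.46426548],
       [  0.        , 393.08971955, 197.68808917],
       [  0.        ,   0.        ,   1.        ]]), 'k1': -0.04984986605299071, 'rvec': array([ 1.90032007, -0.5723084 ,  0.40236874]), 'tvec': array([-0.45367458,  0.24248006,  0.7656237 ])}
tray 0.58 [253.6, 171.6, 317.5, 244.5]
stand 0.89 [323.7, 186.1, 449.8, 338.0]
lying_marker 0.6 [291.3, 237.3, 332.4, 256.5]
lying_marker 0.17 [252.9, 171.9, 319.6, 245.7]
hooks_middle 0.6 [325.3, 185.0, 449.2, 337.9]
```

```bash
python3 - <<'E'
import cv2,numpy as np
a=cv2.imread("pics/top0.png")[160:260,200:530];b=cv2.imread("pics/side0.png")[150:350,240:460]
cv2.imwrite("pics/t1.png",cv2.resize(a,(792,240),interpolation=cv2.INTER_CUBIC))
cv2.imwrite("pics/s1.png",cv2.resize(b,(660,600),interpolation=cv2.INTER_CUBIC))
E
```

```text
(no output)
```

View pics/t1.png

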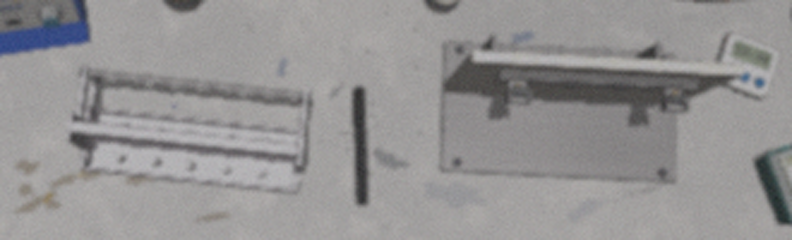

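View pics/s1.png

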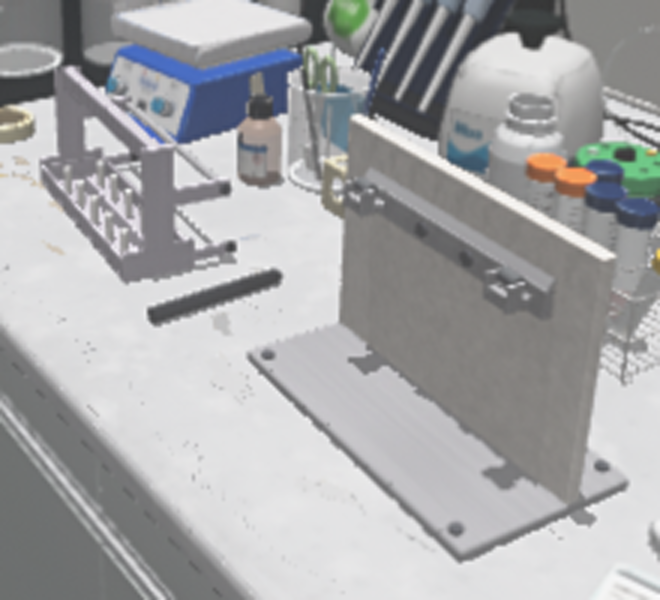

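The top crop shows the tray's grip bar running from about (73,128) to (305,150). The stand's plate corners are at (443,42), (443,172) and (676,182). The side crop shows the board, the hook bar and both hooks at (365,195) and (510,285). I'll fit both poses.

```bash
cat > h.py <<'E'
import numpy as np,cv2
from scipy.optimize import least_squares
from cell import robot
def proj(m,P):
    R=cv2.Rodrigues(m["rvec"])[0];c=np.atleast_2d(P)@R.T+m["tvec"]
    s=c[:,:2]/c[:,2:];s=s*(1+m["k1"]*(s**2).sum(1,keepdims=True))
    K=m["intrinsics"];return s*[K[0,0],K[1,1]]+[K[0,2],K[1,2]]
def ray(m,px):
    K=m["intrinsics"];d=(np.array(px)-[K[0,2],K[1,2]])/[K[0,0],K[1,1]];s=d.copy()
    for _ in range(5): s=d/(1+m["k1"]*(s@s))
    R=cv2.Rodrigues(m["rvec"])[0];return -R.T@m["tvec"],R.T@np.r_[s,1]
def onz(m,px,z):
    o,d=ray(m,px);return o+d*(z-o[2])/d[2]
def place(x,y,a,L):
    L=np.atleast_2d(L);c,s=np.cos(a),np.sin(a)
    return np.c_[x+c*L[:,0]-s*L[:,1],y+s*L[:,0]+c*L[:,1],L[:,2]]
E
python3 - <<'E'
from h import *
T=robot.camera_model("top");S=robot.camera_model("side")
t=lambda x,y:(200+x/2.4,160+y/2.4); s=lambda x,y:(240+x/3,150+y/3)
# stand: [c (plate rear edge x), h]
def L(c,h): return [
 (T,t(443,42),(c,.135,.01)),(T,t(441,172),(c-.15,.135,.01)),(T,t(676,182),(c-.15,-.135,.01)),
 (S,s(250,355),(c-.15,.135,.01)),(S,s(462,553),(c-.15,-.135,.01)),(S,s(627,480),(c,-.135,.01)),
 (S,s(350,122),(.079,.135,.195)),(S,s(611,262),(.079,-.135,.195)),
 (T,t(473,60),(.079,.135,.195)),
 (T,t(517,92),(.065,.08,h)),(T,t(674,100),(.065,-.08,h)),(S,s(366,195),(.063,.08,h)),(S,s(510,285),(.063,-.08,h))]
def f(p):
    return np.concatenate([(proj(m,place(*p[:3],q))[0]-u) for m,u,q in L(p[3],p[4])])
r=least_squares(f,[.75,-.15,0,.1,.14],loss="soft_l1");print(r.x.round(4));print(r.fun.reshape(-1,2).round(1))
M=[(T,t(73,128),(0,.1185,.126)),(T,t(305,150),(0,-.1185,.126)),(T,t(90,167),(-.035,.118,.022)),(T,t(297,190),(-.035,-.118,.022)),
 (S,s(62,70),(0,.12,.126)),(S,s(158,150),(0,-.12,.126)),(S,s(224,187),(.065,-.12,.075))]
g=lambda p:np.concatenate([(proj(m,place(*p,q))[0]-u) for m,u,q in M])
r=least_squares(g,[.7,.2,0],loss="soft_l1");print(r.x.round(4));print(r.fun.reshape(-1,2).round(1))
st=robot.state();from scipy.spatial.transform import Rotation as Ro
print(Ro.from_quat(st["tool_rot"]).as_matrix().round(3))
E
```

```text
[ 0.4843 -0.2266 -0.0697  0.1403  0.1519]
[[ 1.  -0.5]
 [ 0.4 -0.4]
 [ 1.3  0.2]
 [-2.5 -2.3]
 [-1.1 -0.1]
 [ 0.7 -1.1]
 [-1.8 -2.6]
 [-3.2 -1.3]
 [ 0.1  1. ]
 [ 1.1 -2.1]
 [ 0.9 -2.2]
 [ 0.  -0. ]
 [ 0.4  0.9]]
[ 0.5121  0.1844 -0.1134]
[[ 0.6 -0.2]
 [-0.2 -0.3]
 [-0.9  1.6]
 [ 0.6  0.4]
 [ 0.9 -1. ]
 [-0.1 -0.9]
 [-0.   0. ]]
[[ 0.237  0.972  0.   ]
 [ 0.972 -0.237 -0.   ]
 [-0.     0.    -1.   ]]
```

```bash
python3 -m inch '[[0,0,0,1],[0,0,0,1],[0,0,0,1],[0,0,0,1],[0,0,0,1]]' 1 && python3 -m inch '[[0,0,0,1],[0,0,0,1],[0,0,0,1],[0,0,0,1],[0,0,0,1]]' && python3 -m inch '[[0,0,0,1],[0,0,0,1],[0,0,0,0],[0,0,0,0],[0,0,0,0]]'
```

```text
time_s: 1.12
eef_pos: [0.1714, 0.7044, 0.2314]
tool_rot: [0.934, 0.356, 0.0, -0.0]
contact_force: [0.3, 0.5, 1.0]
grip_width: 0.085
time_s: 1.75
eef_pos: [0.1714, 0.7044, 0.2313]
tool_rot: [0.998, 0.064, -0.0, -0.0]
contact_force: [-0.4, -0.2, 0.1]
grip_width: 0.0855
time_s: 2.38
eef_pos: [0.1716, 0.7044, 0.2314]
tool_rot: [0.999, -0.053, -0.0, -0.0]
contact_force: [0.3, 0.1, -0.6]
grip_width: 0.0854
```

View pics/top0.png

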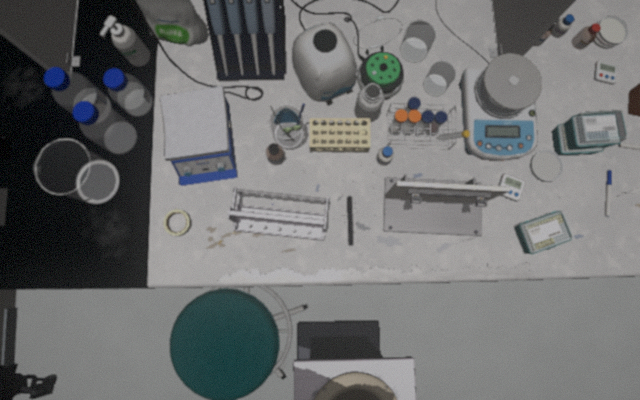

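The full top view shows a clear path from the start to the tray.

```bash
for i in 1 2 3 ; do :; done; python3 -m inch '[[0.8,1,0,0],[0.8,1,0,0],[0.8,1,0,0],[0.8,1,0,0],[0.8,1,0,0]]' && python3 -m inch '[[0.8,1,0,0],[0.8,1,0,0],[0.8,1,0,0],[0.8,1,0,0],[0.8,1,0,0]]' && python3 -m inch '[[0.8,1,0,0],[0.8,1,0,0],[0.8,1,0,0],[0.8,1,0,0],[0.8,1,0,0]]' && python3 -m inch '[[0.8,1,0,0],[0.8,1,0,0],[0.8,1,0,0],[0.8,1,0,0],[0.8,1,0,0]]' && python3 -m inch '[[0.9,1,0,0],[0.9,1,0,0],[0.9,1,0,0],[0.9,0.9,0,0],[0,0,0,0]]'
python3 - <<'E'
from h import *
m=robot.camera_model("wrist");im=robot.get_image("wrist");cv2.imwrite("pics/w0.png",im)
import pickle;pickle.dump(m,open("w0.pkl","wb"));print(robot.state()["eef_pos"])
print([(d["conf"],d["box"]) for d in robot.cut_out("wrist","tray")])
E
```

```text
time_s: 3.0
eef_pos: [0.2409, 0.5955, 0.2314]
tool_rot: [0.999, -0.054, 0.0, -0.0]
contact_force: [0.2, 0.4, 0.7]
grip_width: 0.0853
time_s: 3.62
eef_pos: [0.3099, 0.4869, 0.2313]
tool_rot: [0.999, -0.054, 0.0, -0.0]
contact_force: [0.4, 0.2, -0.6]
grip_width: 0.0848
time_s: 4.25
eef_pos: [0.3785, 0.3788, 0.2313]
tool_rot: [0.999, -0.054, 0.0, -0.0]
contact_force: [0.6, -0.1, -0.2]
grip_width: 0.0852
time_s: 4.88
eef_pos: [0.4471, 0.2707, 0.2313]
tool_rot: [0.999, -0.054, 0.0, -0.0]
contact_force: [0.6, -0.0, 0.6]
grip_width: 0.0856
time_s: 5.5
eef_pos: [0.5107, 0.1844, 0.2314]
tool_rot: [0.998, -0.056, 0.0, 0.0]
contact_force: [-1.1, 0.7, 0.6]
grip_width: 0.0852
[0.50988151 0.18574801 0.23128078]
[(0.96, [290.5, 21.7, 410.0, 305.7])]
```

View pics/w0.png

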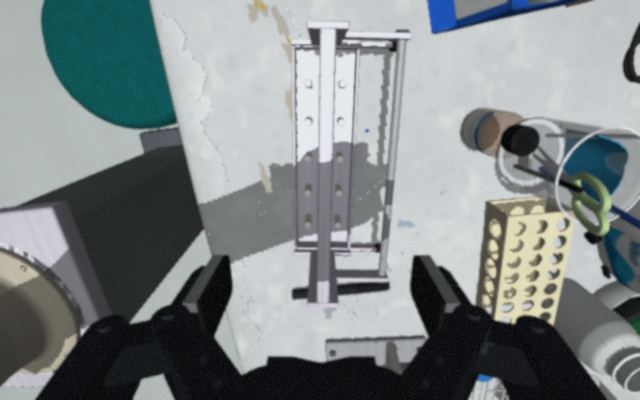

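The wrist view shows the grip bar from about (328,27) to (322,302), the rod from (404,35) to (384,277), and the marker lying just past the near end.

```bash
python3 - <<'E'
from h import *
import pickle;W=pickle.load(open("w0.pkl","rb"))
a,b=onz(W,(328,26),.126),onz(W,(322,302),.126);print(a,b,(a+b)/2,np.linalg.norm(a-b),np.arctan2(*(a-b)[:2])*-1)
c,d=onz(W,(404,35),.079),onz(W,(383,278),.079);print(c,d,(c+d)/2,np.linalg.norm(c-d),-np.arctan2(*(c-d)[:2]))
p=robot.camera_model("wrist");s=robot.state();q=s["tool_rot"];print(s["eef_pos"],-2*np.arctan2(-q[1],q[0]))
print(proj(W,[s["eef_pos"]]))
for n,z in (((322,302),.126),((328,26),.126)):pass
M=[((328,26),(0,.1215,.126)),((322,302),(0,-.1215,.126)),((404,35),(.069,.118,.075)),((386,278),(.069,-.118,.075)),((294,248),(-.035,-.118,.022)),((296,46),(-.035,.118,.022))]
g=lambda p:np.concatenate([(proj(W,place(*p,l))[0]-u) for u,l in M])
r=least_squares(g,[.51,.18,-.1],loss="soft_l1");print(r.x.round(4));print(r.fun.reshape(-1,2).round(1))
E
```

```text
[0.52884172 0.30680681 0.126     ] [0.49872628 0.0745783  0.126     ] [0.513784   0.19069255 0.126     ] 0.23417305795708881 -0.1289604872136525
[0.59438328 0.30042259 0.079     ] [0.56442898 0.06179141 0.079     ] [0.57940613 0.181107   0.079     ] 0.24050384761034316 -0.12487236883472916
[0.50944181 0.18660416 0.23121763] -0.10859096468548503
[[319.4560971  253.30065824]]
[ 0.5137  0.1878 -0.1256]
[[-0.1 -2.4]
 [ 0.6  6.3]
 [ 2.   5.5]
 [-1.  -2.6]
 [ 0.3  2.6]
 [-4.6 -0.6]]
```

```bash
python3 -m inch '[[0.15,0,0.8,0.1],[0,0,1,0],[0,0,1,0],[0,0,1,0],[0,0,1,0]]' && python3 -m inch '[[0,0,0.8,0],[0,0,0.6,0],[0,0,0.5,0],[0,0,0,0],[0,0,0,0]]' && python3 -m inch '[[0,0,0,0],[0,0,0,0],[0,0,0,0],[0,0,0,0],[0,0,0,0]]' -1 40 && python3 -m inch '[[0,0,0,0],[0,0,0,0],[0,0,0,0],[0,0,0,0],[0,0,0,0]]' -1 100 
python3 - <<'E'
from h import *
s=robot.state();print(s)
E
```

```text
time_s: 6.22
eef_pos: [0.5119, 0.1873, 0.1336]
tool_rot: [0.998, -0.059, -0.0, 0.0]
contact_force: [0.1, -0.3, -0.1]
grip_width: 0.0851
time_s: 6.85
eef_pos: [0.5129, 0.1866, 0.0976]
tool_rot: [0.998, -0.06, 0.0, -0.0]
contact_force: [-0.5, -0.3, 0.3]
grip_width: 0.0856
time_s: 7.48
eef_pos: [0.5126, 0.1866, 0.0972]
tool_rot: [0.998, -0.06, -0.0, 0.0]
contact_force: [0.4, -0.4, -0.3]
grip_width: 0.0114
time_s: 8.1
eef_pos: [0.5129, 0.1866, 0.0974]
tool_rot: [0.998, -0.06, 0.0, -0.0]
contact_force: [0.8, -0.6, 1.3]
grip_width: 0.0104
{'time_s': 8.1, 'q': array([-0.65073282,  0.60055391,  0.28937848,  2.13507821, -0.37690382,
        0.4531568 , -0.18808062]), 'qvel': array([ 2.67689086e-04, -7.59281131e-05,  3.20496587e-04, -1.14815387e-03,
        7.95547879e-04,  1.55157086e-03,  7.61459203e-04]), 'joint_efforts': array([-5.22602387e-01, -6.19084668e+01,  5.19951627e+00, -1.18830156e+01,
       -7.90811819e-02,  4.72994931e-01, -6.77949065e-03]), 'eef_pos': array([0.51289476, 0.18663296, 0.09738438]), 'tool_rot': array([ 9.98199133e-01, -5.99869879e-02,  2.24023450e-04, -4.36986368e-05]), 'contact_force': array([ 0.75025183, -0.56702371,  1.34397366]), 'moment': array([-0.05636869, -0.28829533,  0.03633366]), 'grip_width': 0.010354317405555282}
```

```bash
python3 -m inch '[[0,0,-0.3,0],[0,0,-0.7,0],[0,0,-1,0],[0,0,-1,0],[0,0,-1,0]]' && python3 -m inch '[[-0.4,0,-1,-0.1],[-0.5,0,-1,-0.1],[-0.5,0,-1,-0.1],[-0.5,0,-1,-0.1],[-0.5,0.2,-0.5,0]]' && python3 -m inch '[[0,0.5,0,0],[0,0.9,0,0],[0,1,0,0],[0,1,0,0],[0,1,0,0]]' && python3 -m inch '[[0,1,0,0],[0,1,0,0],[0,1,0,0],[0,1,0,0],[0,1,0,0]]' && python3 -m inch '[[0,1,0,0],[0,1,0,0],[0,1,0,0],[0,1,0,0],[0,1,0,0]]' && python3 -m inch '[[0,1,0,0],[0,1,0,0],[0,0.8,0,0],[0,0.4,0,0],[0,0,0,0]]'
python3 - <<'E'
from h import *
cv2.imwrite("pics/s2.png",cv2.resize(robot.get_image("side")[120:350,200:500],(780,598),interpolation=cv2.INTER_CUBIC))
E
```

```text
time_s: 8.72
eef_pos: [0.5122, 0.1866, 0.1787]
tool_rot: [0.998, -0.06, -0.0, -0.0]
contact_force: [-0.7, -0.6, -3.1]
grip_width: 0.0105
time_s: 9.35
eef_pos: [0.4638, 0.1873, 0.2686]
tool_rot: [0.999, -0.036, 0.0, -0.0]
contact_force: [0.5, -0.0, -1.8]
grip_width: 0.0108
time_s: 9.98
eef_pos: [0.4581, 0.0974, 0.2671]
tool_rot: [0.999, -0.037, -0.0, 0.0]
contact_force: [0.3, -0.3, -2.8]
grip_width: 0.0102
time_s: 10.6
eef_pos: [0.4507, -0.0022, 0.2671]
tool_rot: [0.999, -0.037, -0.0, 0.0]
contact_force: [0.2, -0.3, -3.0]
grip_width: 0.0101
time_s: 11.22
eef_pos: [0.4432, -0.1019, 0.2671]
tool_rot: [0.999, -0.037, -0.0, 0.0]
contact_force: [1.2, -0.4, -3.9]
grip_width: 0.0105
time_s: 11.85
eef_pos: [0.4389, -0.1646, 0.2672]
tool_rot: [0.999, -0.037, -0.0, 0.0]
contact_force: [0.1, 0.6, -4.2]
grip_width: 0.0106
```

View pics/s2.png

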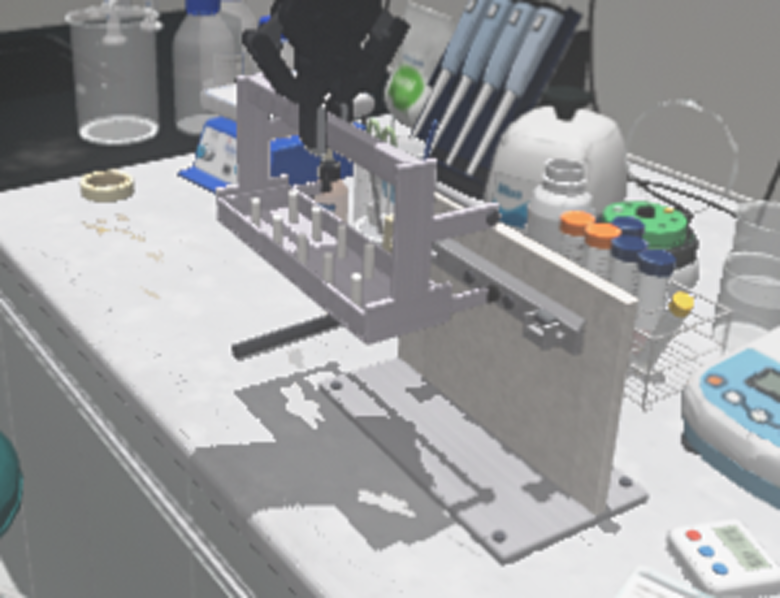

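The tray is level, held at its middle, clear in front of the board and still about 60 mm short in y.

```bash
python3 -m inch '[[0,0.6,0,0],[0,1,0.2,0],[0,0.9,0.4,0],[0,0.5,0.4,0],[0.2,0,0,0]]' && python3 -m inch '[[0.6,0,0,0],[0.6,0,0,0],[0.3,0,0,0],[0.1,0,0,0],[0,0,0,0]]'
python3 - <<'E'
from h import *
for _ in range(1): im=robot.get_image("side")
s=robot.state();q=s["tool_rot"];print(s["eef_pos"],2*np.arctan2(q[1],q[0]),s["contact_force"],s["moment"])
cv2.imwrite("pics/s3.png",cv2.resize(im[140:300,300:480],(675,600),interpolation=cv2.INTER_CUBIC))
E
```

```text
time_s: 12.52
eef_pos: [0.4385, -0.2244, 0.2467]
tool_rot: [0.999, -0.037, -0.001, -0.0]
contact_force: [0.1, 0.3, -3.1]
grip_width: 0.0104
time_s: 13.15
eef_pos: [0.4708, -0.2262, 0.2473]
tool_rot: [0.999, -0.036, -0.0, -0.0]
contact_force: [-0.3, 0.8, -2.5]
grip_width: 0.0108
[ 0.47059006 -0.22625452  0.24725634] -0.07202560723800151 [-0.3268622   0.67821548 -3.02295395] [0.02877353 0.0282089  0.01611942]
```

View pics/s3.png

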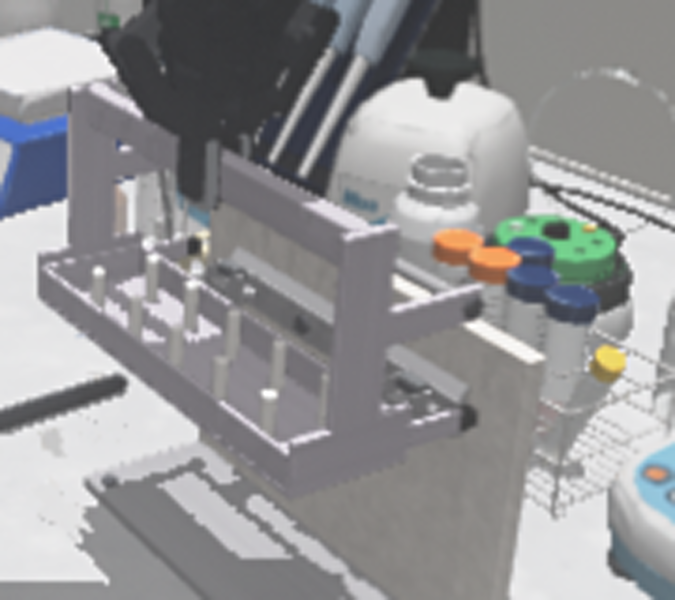

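The near bumper (470,415) stands just in front of the board, and the rod is above the hooks. Next I'll touch the board.

```bash
P='from cell import robot;s=robot.state();q=s["tool_rot"];print(s["eef_pos"].round(4),(2*q[1]/q[0]).round(4),s["contact_force"].round(1),s["moment"].round(2))'
python3 -m inch '[[0.1,0,0,0],[0.1,0,0,0],[0.1,0,0,0],[0.1,0,0,0],[0,0,0,0]]' >/dev/null; python3 -c "$P";
python3 -m inch '[[0.05,0,0,0],[0.05,0,0,0],[0.05,0,0,0],[0.05,0,0,0],[0,0,0,0]]'>/dev/null; python3 -c "$P"
```

```text
[ 0.479  -0.2269  0.2473] -0.0719 [ 0.8  0.1 -3. ] [ 0.04 -0.01  0.05]
[ 0.4829 -0.2272  0.2473] -0.072 [-0.2 -0.2 -3. ] [0.01 0.04 0.02]
```

```bash
P='from cell import robot;s=robot.state();q=s["tool_rot"];print(s["eef_pos"].round(4),(2*q[1]/q[0]).round(4),s["contact_force"].round(1),s["moment"].round(2))'
python3 -m inch '[[0.05,0,0,0],[0,0,0,0],[0.05,0,0,0],[0,0,0,0],[0,0,0,0]]' >/dev/null; python3 -c "$P"; 
python3 -m inch '[[0.05,0,0,0],[0,0,0,0],[0.05,0,0,0],[0,0,0,0],[0,0,0,0]]' >/dev/null; python3 -c "$P"
```

```text
[ 0.4849 -0.2273  0.2473] -0.072 [-0.4 -0.  -1.3] [-0.03 -0.    0.05]
[ 0.4868 -0.2275  0.2473] -0.072 [-0.1  0.1 -2.7] [-0.   -0.04  0.  ]
```

```bash
P='from cell import robot;s=robot.state();q=s["tool_rot"];print(s["eef_pos"].round(4),(2*q[1]/q[0]).round(4),s["contact_force"].round(1),s["moment"].round(2))'
for i in 1; do python3 -m inch '[[0.05,0,0,0],[0.05,0,0,0],[0,0,0,0],[0,0,0,0],[0,0,0,0]]' >/dev/null; python3 -c "$P"; done
python3 -m inch '[[0.05,0,0,0],[0.05,0,0,0],[0,0,0,0],[0,0,0,0],[0,0,0,0]]' >/dev/null; python3 -c "$P"
```

```text
[ 0.4885 -0.2276  0.2472] -0.0721 [-2.7  0.2 -2.2] [-0.02  0.75  0.08]
[ 0.4892 -0.2276  0.247 ] -0.0724 [-7.4  0.5  0.4] [0.05 1.92 0.15]
```

```bash
cat > p.py <<'E'
from cell import robot
s=robot.state();q=s["tool_rot"];print(s["time_s"],s["eef_pos"].round(4),(2*q[1]/q[0]).round(4),s["contact_force"].round(1),s["moment"].round(2))
E
python3 -m inch '[[-0.15,0,0,0],[-0.1,0,0,0],[0,0,0,0],[0,0,0,0],[0,0,0,0]]' >/dev/null; python3 p.py
python3 -m inch '[[0,0,0.3,0],[0,0,0.5,0],[0,0,0.5,0],[0,0,0.3,0],[0,0,0.2,0]]' >/dev/null; python3 p.py
python3 -m inch '[[0,0,0.1,0],[0,0,0.1,0],[0,0,0,0],[0,0,0,0],[0,0,0,0]]' >/dev/null; python3 p.py
python3 -m inch '[[0,0,0.1,0],[0,0,0.1,0],[0,0,0,0],[0,0,0,0],[0,0,0,0]]' >/dev/null; python3 p.py
```

```text
17.575 [ 0.4861 -0.2274  0.2473] -0.0719 [-0.1  0.2 -3.6] [-0.02  0.03  0.05]
18.2 [ 0.4858 -0.2274  0.2107] -0.0721 [ 0.1 -0.2 -3. ] [ 0.01  0.03 -0.03]
18.825 [ 0.4859 -0.2274  0.2074] -0.0719 [-0.7  0.6 -2.3] [-0.01  0.04 -0.03]
19.45 [ 0.4859 -0.2274  0.2033] -0.072 [-0.1  0.  -3.1] [-0.03  0.06 -0.  ]
```

```bash

python3 -m inch '[[0,0,0.1,0],[0,0,0.1,0],[0,0,0.1,0],[0,0,0,0],[0,0,0,0]]' >/dev/null; python3 p.py
python3 -m inch '[[0,0,0.1,0],[0,0,0.1,0],[0,0,0,0],[0,0,0,0],[0,0,0,0]]' >/dev/null; python3 p.py
python3 -m inch '[[0,0,0.1,0],[0,0,0.1,0],[0,0,0,0],[0,0,0,0],[0,0,0,0]]' >/dev/null; python3 p.py
```

```text
20.075 [ 0.4859 -0.2275  0.1973] -0.0721 [-0.1 -0.2 -3.1] [0.01 0.03 0.03]
20.7 [ 0.4859 -0.2274  0.1933] -0.072 [ 0.7 -0.  -2. ] [-0.01  0.04 -0.  ]
21.325 [ 0.4861 -0.2274  0.1894] -0.0719 [ 0.8  0.6 -1.9] [-0.04 -0.34  0.09]
```

```bash

python3 -m inch '[[0,0,0.05,0],[0,0,0.05,0],[0,0,0,0],[0,0,0,0],[0,0,0,0]]' >/dev/null; python3 p.py
python3 - <<'E'
from h import *
im=robot.get_image("side")
cv2.imwrite("pics/s4.png",cv2.resize(im[170:290,320:470],(750,600),interpolation=cv2.INTER_CUBIC))
E
```

```text
21.95 [ 0.4869 -0.2276  0.1876] -0.0717 [ 5.5 -0.4  0.9] [ 0.07 -1.5   0.09]
```

View pics/s4.png

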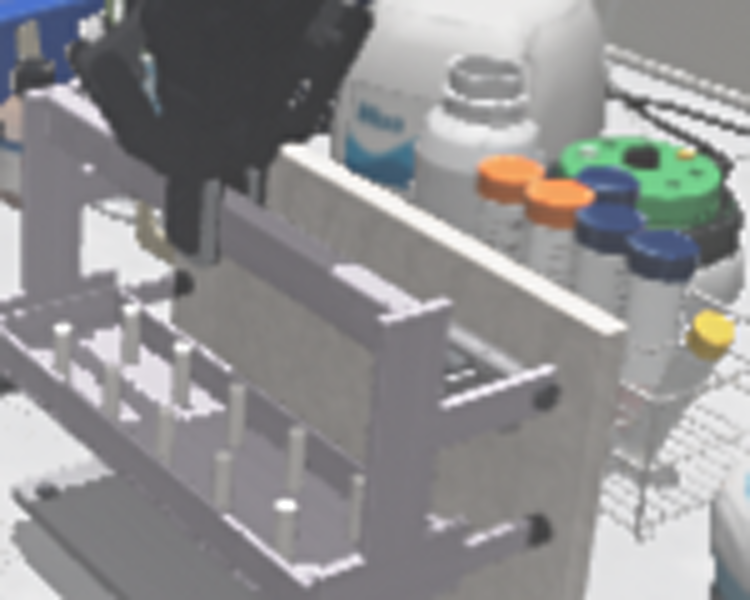

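The far side is level and the rod is at hook height. The force direction (+x and up) fits the rod meeting the sprung rollers, so I'll press on in small steps.

```bash

python3 -m inch '[[0,0,0.05,0],[0,0,0.05,0],[0,0,0,0],[0,0,0,0],[0,0,0,0]]' >/dev/null; python3 p.py
python3 -m inch '[[0,0,0.05,0],[0,0,0,0],[0,0,0,0],[0,0,0,0],[0,0,0,0]]' >/dev/null; python3 p.py
```

```text
22.625 [ 0.4871 -0.2277  0.186 ] -0.0718 [5.5 0.8 5.3] [ 0.22 -1.37  0.11]
23.25 [ 0.4871 -0.2277  0.185 ] -0.0718 [ 5.5 -0.6  4.5] [ 0.23 -1.51  0.1 ]
```

```bash

python3 -m inch '[[0,0,0.05,0],[0,0,0.05,0],[0,0,0,0],[0,0,0,0],[0,0,0,0]]' >/dev/null; python3 p.py
python3 -m inch '[[0,0,0.05,0],[0,0,0.05,0],[0,0,0,0],[0,0,0,0],[0,0,0,0]]' >/dev/null; python3 p.py
```

```text
23.875 [ 0.4873 -0.2277  0.1827] -0.0716 [ 6.9  0.9 -0.5] [ 0.06 -1.63  0.08]
24.5 [ 0.4875 -0.2276  0.1805] -0.0714 [ 8.1 -1.1 -4.2] [-0.09 -1.92  0.1 ]
```

```bash

python3 -m inch '[[0.05,0,0.05,0],[0,0,0.05,0],[0,0,0,0],[0,0,0,0],[0,0,0,0]]' >/dev/null; python3 p.py
python3 -m inch '[[0,0,0.05,0],[0,0,0.05,0],[0,0,0,0],[0,0,0,0],[0,0,0,0]]' >/dev/null; python3 p.py
```

```text
25.125 [ 0.4878 -0.2276  0.1781] -0.0716 [ 8.2 -0.6 -6.8] [-0.12 -1.67  0.05]
25.75 [ 0.4861 -0.2274  0.176 ] -0.0723 [ 1.5 -1.5 -5.4] [-0.14 -0.07  0.02]
```

```bash

python3 -m inch '[[0,0,0.05,0],[0,0,0.05,0],[0,0,0,0],[0,0,0,0],[0,0,0,0]]' >/dev/null; python3 p.py
python3 -m inch '[[0,0,0.05,0],[0,0,0,0],[0,0,0,0],[0,0,0,0],[0,0,0,0]]' >/dev/null; python3 p.py
```

```text
26.375 [ 0.4856 -0.2273  0.1744] -0.0725 [-5.5  0.5  3.9] [0.08 1.01 0.06]
27.0 [ 0.4854 -0.2273  0.1739] -0.0727 [-9.2  1.5 11.4] [0.29 1.22 0.04]
```

The fall then rise in Fx and Fz suggests both rollers were passed and the hard stop reached. I'll ease the x load, then check both ends by eye.

```bash

python3 -m inch '[[-0.05,0,0,0],[-0.05,0,0,0],[0,0,0,0],[0,0,0,0],[0,0,0,0]]' >/dev/null; python3 p.py
python3 - <<'E'
from h import *
im=robot.get_image("side");w=robot.get_image("wrist");cv2.imwrite("pics/s5f.png",im);cv2.imwrite("pics/w5f.png",w)
import pickle;pickle.dump(robot.camera_model("wrist"),open("w5.pkl","wb"))
a=cv2.resize(im[190:300,310:460],(409,300),interpolation=cv2.INTER_CUBIC)
a=cv2.resize(im[185:305,310:460],(750,600),interpolation=cv2.INTER_CUBIC)
cv2.imwrite("pics/s5.png",a)
cv2.imwrite("pics/w5.png",w)
E
```

```text
27.625 [ 0.4853 -0.2274  0.1739] -0.0721 [-2.5  2.3  6.7] [0.27 0.03 0.08]
```

View pics/s5.png

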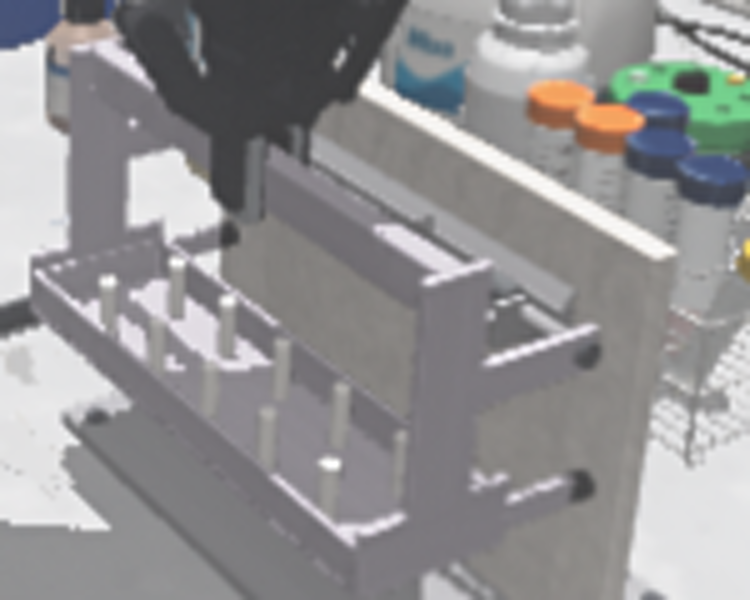

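View pics/w5.png

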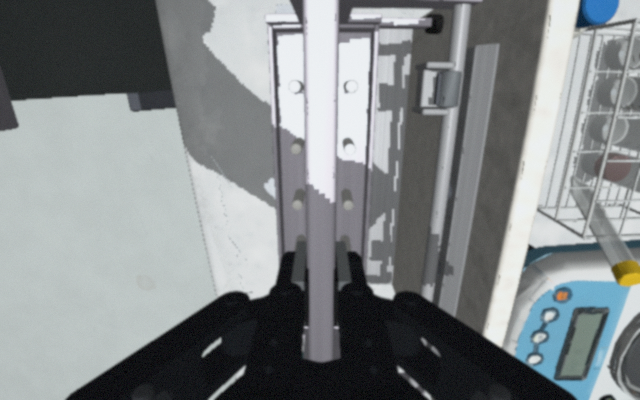

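The wrist view shows the left roller at (447,88) covering the rod, so the left end is in. The right hook at (505,305) in the side view is less clear, so I'll measure the tilt.

```bash
python3 - <<'E'
from h import *
S=robot.camera_model("side");im=cv2.imread("pics/s5f.png")
s=lambda x,y:np.array((310+x/5,185+y/5))
# compare same features before (s4, free, level, known TCP) and now
e=robot.state()["eef_pos"]; now=np.array([.4853,-.2274,.1739]);was=np.array([.4869,-.2276,.1876])
P=[("capR",(.065,-.122,-.0224)),("bumR",(.072,-.122,-.0854)),("barR",(0,-.122,.0286)),("barL",(0,.122,.0286)),("bumL",(.072,.122,-.0854)),("capL",(.065,.122,-.0224))]
for n,l in P:
    a=place(*was[:2],-.072,l)+[0,0,was[2]];b=place(*now[:2],-.072,l)+[0,0,now[2]]
    pa,pb=proj(S,a)[0],proj(S,b)[0]; up=proj(S,b+[0,0,.006])[0]
    print(n,"was",pa.round(1),"now",pb.round(1),"+6mm",up.round(1))
print("obs was capR",320+545/5,170+395/5,"bumR",320+538/5,170+530/5,"bumL",320+183/5,170+283/5)
print("obs now capR",s(587,352),"bumR",s(582,485),"bumL",s(230,234))
# measure dark bumper/cap centroids in both pictures
E
python3 - <<'E'
import cv2,numpy as np
a=cv2.imread("pics/s4.png");b=cv2.imread("pics/s5.png")
def c(im,x,y,o,r=28):
    g=im[y-r:y+r,x-r:x+r].max(2).astype(float);w=np.clip(95-g,0,None);Y,X=np.mgrid[y-r:y+r,x-r:x+r]
    return (o+np.array([(X*w).sum(),(Y*w).sum()])/w.sum()/5).round(2)
print("was",c(a,545,395,(320,170)),c(a,538,530,(320,170)),c(a,183,283,(320,170)))
print("now",c(b,587,352,(310,185)),c(b,582,485,(310,185)),c(b,230,234,(310,185)))
E
```

```text
capR was [428.9 249.2] now [427.3 255.8] +6mm [427.7 253. ]
bumR was [427.6 277.2] now [426.  283.4] +6mm [426.4 280.8]
barR was [404.5 232.2] now [402.9 239.6] +6mm [403.3 236.4]
barL was [330.3 186.9] now [329.5 192.8] +6mm [329.5 190.3]
bumL was [355.  226.5] now [354.1 231.7] +6mm [354.3 229.5]
capL was [353.8 202.8] now [352.9 208.3] +6mm [353. 206.]
obs was capR 429.0 249.0 bumR 427.6 276.0 bumL 356.6 226.6
obs now capR [427.4 255.4] bumR [426.4 282. ] bumL [356.  231.8]
was [429.27 249.59] [427.91 276.05] [356.5 226.8]
now [427.82 256.31] [426.43 282.2 ] [355.93 231.02]
```

The right end has dropped the full amount. The left one may be a millimetre or two short, at the limit of what the picture resolves. I'll press a little more, within the limit, and measure by template matching.

```bash

python3 -m inch '[[0,0,0.03,0],[0,0,0,0],[0,0,0.03,0],[0,0,0,0],[0,0,0,0]]' >/dev/null; python3 p.py
cat > tm.py <<'E'
from h import *
import sys
S=robot.camera_model("side");s=robot.state();now=s["eef_pos"];im=robot.get_image("side");cv2.imwrite("pics/now.png",im)
# references: s3 and s4 upscaled; s3 x3.75 at (300,140), s4 x5 at (320,170)
def up(i,x0,y0,w,h):return cv2.resize(i[y0:y0+h,x0:x0+w],(w*5,h*5),interpolation=cv2.INTER_CUBIC)
s3=cv2.resize(cv2.imread("pics/s3.png"),(900,800));
for nm,ref,o,was in (("s3",s3,(300,140),[.4706,-.2263,.2473]),("s4",cv2.imread("pics/s4.png"),(320,170),[.4869,-.2276,.1876])):
  N=up(im,300,140,180,180)
  for n,l,r in (("capR",(.065,-.122,-.0224),4),("bumR",(.072,-.122,-.0854),4),("barR",(0,-.122,.02),7),("barL",(0,.122,.02),7),("trayL",(-.035,.118,-.08),6),("trayR",(-.035,-.118,-.08),6),("bumL",(.072,.122,-.0854),4)):
    a=proj(S,place(was[0],was[1],-.072,l)+[0,0,was[2]])[0];b=proj(S,place(now[0],now[1],-.072,l)+[0,0,now[2]])[0]
    x,y=((a-o)*5).round().astype(int);r*=5
    if x-r<0 or y-r<0: continue
    t=ref[y-r:y+r,x-r:x+r];m=cv2.matchTemplate(N,t,cv2.TM_CCOEFF_NORMED);_,c,_,p=cv2.minMaxLoc(m)
    d=(np.array(p)+r-(b-(300,140))*5)/5-((np.array([x,y])-(a-o)*5)/5)
    print(nm,n,"conf",round(c,2),"obs-pred px",d.round(2))
E
python3 tm.py
```

```text
28.35 [ 0.485  -0.2273  0.1732] -0.0722 [-5.1  2.6 14.4] [0.52 0.27 0.06]
s3 capR conf 0.89 obs-pred px [ 0.79 -0.4 ]
s3 bumR conf 0.97 obs-pred px [ 0.83 -1.01]
s3 barR conf 0.94 obs-pred px [0.09 0.14]
s3 barL conf 0.84 obs-pred px [ 89.95 -14.3 ]
s3 trayL conf 0.87 obs-pred px [  8.51 -13.58]
s3 trayR conf 0.93 obs-pred px [0.89 0.13]
s3 bumL conf 0.85 obs-pred px [-14.27  -1.  ]
s4 capR conf 0.99 obs-pred px [ 0.18 -0.27]
s4 bumR conf 0.99 obs-pred px [ 0.52 -0.61]
s4 barR conf 0.93 obs-pred px [-0.08  0.14]
s4 barL conf 0.73 obs-pred px [-3.67 -2.82]
s4 trayR conf 0.99 obs-pred px [0.53 0.02]
s4 bumL conf 0.96 obs-pred px [ 0.59 -0.54]
```

Both bumpers show the same drop (-0.54 and -0.61 px), so the tray is level. The moment is explained by Fy alone, so the load is shared evenly on a hard stop. I'll relax the press, re-check, then release gently.

```bash

python3 -m inch '[[0,0,-0.05,0],[-0.03,0,0,0],[0,0,-0.03,0],[0,0,0,0],[0,0,0,0]]' >/dev/null; python3 p.py; python3 tm.py | grep s4
```

```text
29.025 [ 0.485  -0.2274  0.1739] -0.0718 [2.7 0.2 3.7] [ 0.15 -1.05  0.06]
s4 capR conf 0.99 obs-pred px [0.07 0.09]
s4 bumR conf 0.98 obs-pred px [ 0.21 -0.08]
s4 barR conf 0.93 obs-pred px [0.02 0.13]
s4 barL conf 0.73 obs-pred px [-3.72 -2.49]
s4 trayR conf 0.99 obs-pred px [0.23 0.17]
s4 bumL conf 0.95 obs-pred px [ 0.33 -0.26]
```

```bash

python3 -m inch '[[0.03,0,0,0],[0,0,0,0],[0,0,0,0],[0,0,0,0],[0,0,0,0]]' - 20 >/dev/null; python3 p.py
python3 -m inch '[[0,0,0,0],[0,0,0,0],[0,0,0,0],[0,0,0,0],[0,0,0,0]]' 0 20; python3 tm.py | grep s4
```

```text
29.7 [ 0.485  -0.2274  0.1738] -0.072 [1.6 1.1 4.8] [ 0.2  -0.87  0.02]
time_s: 30.32
eef_pos: [0.4848, -0.2273, 0.1737]
tool_rot: [0.999, -0.036, -0.0, -0.0]
contact_force: [0.2, -0.2, -0.3]
grip_width: 0.0427
s4 capR conf 0.99 obs-pred px [-0.18  0.14]
s4 bumR conf 0.99 obs-pred px [ 0.96 -0.62]
s4 barR conf 0.95 obs-pred px [-2.02  2.37]
s4 barL conf 0.82 obs-pred px [56.6   9.78]
s4 trayR conf 0.98 obs-pred px [0.99 1.81]
s4 bumL conf 0.85 obs-pred px [ 48.24 -74.77]
```

```bash

python3 -m inch '[[-0.1,0,-0.1,0],[-0.1,0,-0.3,0],[0,0,-0.5,0],[0,0,-0.8,0],[0,0,-1,0]]' && python3 -m inch '[[0,0,-1,0],[0,0,-1,0],[0,0,-1,0],[0,0,-0.6,0],[0,0,0,0]]'
python3 - <<'E'
from h import *
im=robot.get_image("side");w=robot.get_image("wrist")
a=cv2.resize(im[185:305,310:460],(500,400),interpolation=cv2.INTER_CUBIC)
cv2.imwrite("pics/f.png",np.hstack([a,w[:,320:560]]))
E
python3 tm.py|grep s4
```

```text
time_s: 31.0
eef_pos: [0.4809, -0.2271, 0.229]
tool_rot: [0.999, -0.036, 0.0, 0.0]
contact_force: [-0.6, -0.5, 0.0]
grip_width: 0.0428
time_s: 31.62
eef_pos: [0.4812, -0.2272, 0.3007]
tool_rot: [0.999, -0.036, 0.001, 0.0]
contact_force: [1.0, -0.2, 0.5]
grip_width: 0.0427
s4 capR conf 0.99 obs-pred px [-6.99 63.23]
s4 bumR conf 0.99 obs-pred px [-5.62 57.9 ]
s4 barR conf 0.95 obs-pred px [-7.29 71.24]
s4 barL conf 0.74 obs-pred px [29.05 50.26]
s4 trayR conf 0.96 obs-pred px [-2.55 64.17]
s4 bumL conf 0.97 obs-pred px [ 0.05 48.58]
```

View pics/f.png

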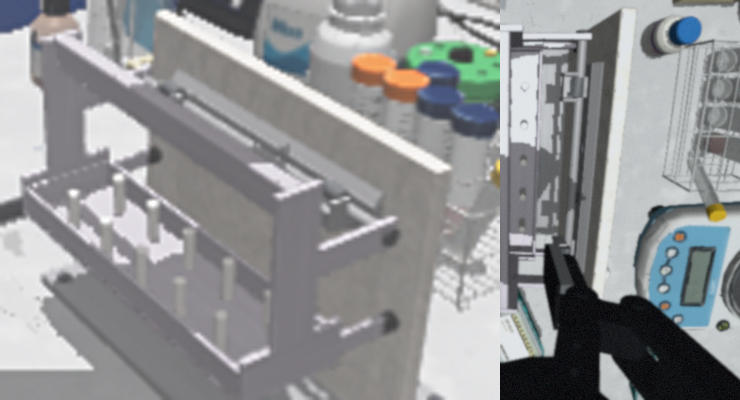

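The tray hangs unheld. Both bumpers are on the board and the rod lies parallel to the hook bar under both rollers, at about (173,90) and (335,205). One last left/right height comparison, then I'll hand in.

```bash
sed -i 's/now=s\["eef_pos"\]/now=np.array([.485,-.2274,.1739])/' tm.py; python3 tm.py|grep -E "bum|cap"
```

```text
s3 capR conf 0.89 obs-pred px [0.1  0.15]
s3 bumR conf 0.97 obs-pred px [ 1.15 -1.1 ]
s3 bumL conf 0.84 obs-pred px [-14.31  -0.33]
s4 capR conf 0.99 obs-pred px [-0.31  0.27]
s4 bumR conf 0.99 obs-pred px [ 0.83 -0.5 ]
s4 bumL conf 0.97 obs-pred px [ 0.94 -0.27]
```

```bash
python3 -c "
from cell import robot
print(robot.job_done())"
```

```text
the job is handed in; nothing more can be done
None
```

The tray is hanging on both hooks and I've handed the job in; the last robot time I read was 31.6 s, and the limit is 59 s. I gripped the bar at its middle, found the board by touching it with the bumpers, and backed off 2 mm. I then pressed the rod past the rollers in small steps to a hard stop about 15 mm below first roller contact.

**Forces:** the highest net press was about 17 N. I eased it to a light load before opening the fingers and lifting clear.

**Checks while holding:**
- The sideways spring force fell away as the rod snapped in, then a stiff stop followed.
- The moment fitted an even load on both hooks.
- Both bumpers had dropped equally, to about 0.1 px, where 1 px is about 2.5 mm.

**Checks after release:** the rod end at the right stayed within about 0.3 px of its home height. The bumpers still agreed left to right to about 0.2 px and rest on the board, and the tray had tipped slightly forward, as expected. I left the marker and bottles alone and steered clear of them, but did not check their positions afterwards.

**Less certain:**
- An early, cruder measurement under less load suggested the left end was 2 to 3 mm high. That did not show again after the firmer press.
- The brass pins gave no reading, so "home" rests on the forces and pictures. I made no pull test.

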